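# Trace the weld of a test plate with the pencil probe

### The job

Check the weld on the steel test plate with the slim pencil probe, the straight-handled one of the two tools hanging in the small grey stand (not the stout one with a ball on top). Hold the pencil upright, bring its point down to the end of the weld beside the raised stop bar, and guide the point slowly, at about 3 cm per second, straight along the weld to its other end, keeping it within a centimetre above the weld or just touching it without pressing. Then put the pencil back, upright, in the hole of the stand it came from.

Things in the scene. Friction and masses are not known exactly. Their poses are not given: they have to be found in the camera images.
- pencil_grip (a point): Middle of the handle of the slim pencil probe, 96 mm above its point. Loose, 70 g, 136 mm long, it hangs upright, point down, in a hole of a fixed stand. Its black handle is straight, round, 18 mm in diameter, from 56 to 130 mm above the point, with a blunt end cone above; below it a collar 34 mm wide, 6 mm thick, rests on the stand. z axis up along the pencil; grip it from any side.
- pencil: The pencil probe, origin at its lower point, 10 mm above the bench at the start; z axis up along it. Steel shank 9 mm in diameter, 50 mm long, conical at the point. The grey stand (60 x 150 mm, top 60 mm above the bench) has two holes 21 mm wide, 90 mm apart; the other holds a stout tool with a 25 mm handle and a 36 mm ball, top 144 mm above the bench. Which hangs where varies.
- weld_start (a point): The weld's end beside the stop bar, on top of the bead: a straight rippled bead 140 mm long, 10 mm wide, 2 mm high, between two plates on a fixed dark base 200 x 110 mm. Bead top 20 mm, plates 18 mm above the bench. The bright stop bar (14 x 90 mm, two screw heads, 34 mm above the bench) lies across, 20 mm beyond this end. x axis along the weld to its other end, z up. May lie turned any way.
- weld_end (a point): The weld's other end, which has no bar beside it, on top of the bead, 140 mm along x from weld_start and at the same height; same axes.

How it is judged:
By the outcome, as a careful person would: the job done as asked, in the order asked, and still so for the second after the job is handed in, with the robot touching nothing.
It also fails if it takes over 61 s, if anything falls off the work surface, if the arm or the gripper's body presses on something with over 40 N, if the wrist force passes 120 N, or if a joint passes its speed limit or range.

### The arm

A 6-joint arm with a two-finger parallel gripper is mounted at the origin on a cart in front of the work surface, level with it; the furniture and walls round the work are solid. World frame = base frame: x ahead of the robot, y to its left, z up, the work surface at z = 0. Lengths are in mm, angles in rad, forces in N, time in s.
With the tool pointing down it reaches from about 300 to 775 mm from the base axis. Payload 14.6 kg.
Tool frame: the origin (TCP) lies between the finger pads; the fingertips stand 8 mm ahead of it and the grasp point (between the pads) lies 11 mm behind it; y points along the fingers, x is the direction in which the jaws open and shut, and the axes are right-handed (so a half turn about y gives the same grasp; the last joint's range is limited). The gripper opens to 94 mm and grips with 3 to 60 N. Pads are 16 mm wide; open, the fingers measure 119 mm over their backs; the gripper's body (75 mm by 177 mm) begins 78 mm behind the grasp point.
Start: joints at [1.271, 0.3, 1.521, -0, 1.321, -0.067], TCP at [126.885, 535.154, 213.446] pointing down, gripper open.
Joint ranges: [-3.03, 3.03], [-0.79, 2.21], [0.23, 2.52], [-1.04, 4.18], [0, 3.07], [-2.55, 2.55]. Speed limits (rad/s): [2.22, 2.22, 2.57, 3.14, 3.14, 3.14].

### API

Orientations are given as [roll, pitch, yaw] about the fixed x, y, z axes, in that order (R = Rz(yaw) Ry(pitch) Rx(roll)).
In Python, from cell import read_state, imaging, order gives the robot as it stands. The module is installed in compiled form; this text tells all that it offers.
- The arm moves only by the shell command python3 -m handwheel 'ROWS' [FORCE]. ROWS is JSON, a list that holds one entry, the list of rows, each a list of 7 numbers: the shift along the tool's x, y, z in mm, then the turn, a rotation vector about the tool's x, y, z in degrees, then the opening, from -1 (shut) to 1 (fully open), so that 0 is half open. A call has 1 to 5 rows; each row is the pose to reach, as a shift and turn from the pose measured when the call began, along the tool's axes at that moment; what a row does not reach only later rows make up. A row lasts 1/12 s, in which the tool goes at most 41.7 mm and 7.16 degrees, less where a joint would pass 70% of its speed; a pose out of reach is approached as far as the arm can. A call with a gripper value outside its range is refused whole. The fingers move at their own pace and stop on an object; FORCE is the grip in N (left out, the last holds). Time passes only in rows, so rows that repeat a pose let the fingers close. It gives the time, the measured TCP pose, the force and the opening at its end, in the units of the state.
- read_state(): the state, without advancing time (a new reading comes with each control period).
- imaging.camera(name): name is "scene" or "top" or "wrist"; returns (picture, depth): 384x512x3 uint8, red, green, blue; 384x512 float32, mm along the optical axis (not along the pixel's ray), 0 where there is no reading.
- imaging.get_calibration(name): a dict with "mtx" (3x3 intrinsics, pixels), "dist" ([k1, k2, p1, p2, k3] as OpenCV has them; the pictures are not rectified), "world_from_camera" (4x4, takes a point from camera to world coordinates); the wrist camera has in their place "hand_eye" (4x4, takes a point from camera to tool coordinates, whose origin is the TCP and whose axes are the tool frame's). Camera axes: x right, y down, z forward; pixel columns grow to the right and rows downward; lengths in mm; the calibration is good to about 2 mm. A picture is of the moment at which its call begins: read the wrist's pose just before it. get_calibration takes no time and is no camera call.
- order.sign_off(): hands the job in, once; it reports no verdict.
The state is a dict: "clock": time; "joints": joint angles; "qd": joint speeds; "effort": joint torques, N m; "eef_pos": TCP position; "eef_rot": TCP orientation; "wrist_force": force on the tool from outside, world axes, zero at the start; "moment": the same for the moment, N m; "finger_gap": finger opening in mm.
Only numpy, scipy, OpenCV 4.12 (cv2) and the standard library are available. Lean on these libraries where they do the work, as an engineer would, in place of code of your own. Each camera call takes 0.05 s, during which the arm holds its last target.

## Working session

There is one attempt and no reset: what is moved stays moved. The work goes in short steps, Python scripts to look and compute and a shell command to move; the robot and the scene stay as the last step left them, time stands still between calls to the robot, and variables do not carry over. Pictures are saved under pics/ and viewed, and the job is handed in when it is done.

```bash
mkdir -p pics; cat > h.py <<'E'
import numpy as np,cv2
from cell import read_state, imaging, order
from scipy.spatial.transform import Rotation as R
def snap(n,f):
    s=read_state(); p,d=imaging.camera(n); cv2.imwrite('pics/%s.png'%f,p[:,:,::-1]); np.savez('pics/%s.npz'%f,p=p,d=d,pos=s['eef_pos'],rot=s['eef_rot']); return p,d,s
def T(n,s=None):
    c=imaging.get_calibration(n)
    if n!='wrist': return c,np.array(c['world_from_camera'])
    M=np.eye(4);M[:3,:3]=R.from_euler('xyz',s['eef_rot']).as_matrix();M[:3,3]=s['eef_pos']
    return c,M@np.array(c['hand_eye'])
def ray(n,uv,s=None):
    c,M=T(n,s); u=cv2.undistortPoints(np.array(uv,float).reshape(-1,1,2),np.array(c['mtx']),np.array(c['dist'])).reshape(-1,2)
    d=np.c_[u,np.ones(len(u))]@M[:3,:3].T; return M[:3,3],d
def plane(n,uv,z,s=None):
    o,d=ray(n,uv,s); return o+d*((z-o[2])/d[:,2])[:,None]
def dep(n,uv,d,s=None):
    o,r=ray(n,uv,s); return np.array([o+r[i]*d[int(v),int(u)] for i,(u,v) in enumerate(uv)])
E
python3 - <<'E'
from h import *
for n in ['scene','top','wrist']: snap(n,n+'0')
print(read_state())
for n in ['scene','top']:print(np.array(T(n)[1]).round(2))
print(np.array(imaging.get_calibration('wrist')['hand_eye']).round(2))
E
```

```text
{'clock': 0.15, 'joints': array([ 1.27139676e+00,  3.00325776e-01,  1.52142728e+00, -1.41433099e-05,
        1.32068870e+00, -6.65955783e-02]), 'qd': array([ 0.00077421, -0.00161082, -0.000974  , -0.00057506, -0.00099861,
        0.00012083]), 'effort': array([ 3.15078032e-03, -5.31967020e+01, -3.52812910e+01,  7.08685862e-02,
        2.37384596e-02, -1.06837779e-04]), 'eef_pos': array([126.83757744, 534.98322776, 213.03110576]), 'eef_rot': array([-1.57075349e+00,  8.48136270e-04,  1.33799586e+00]), 'wrist_force': array([0.15043433, 0.81874866, 0.90336234]), 'moment': array([ 0.00518503,  0.01424604, -0.03365105]), 'finger_gap': 93.77710420372357}
[[ 4.8000e-01 -6.0000e-01  6.4000e-01 -9.1870e+01]
 [-8.8000e-01 -3.2000e-01  3.6000e-01 -4.3520e+02]
 [-1.0000e-02 -7.3000e-01 -6.8000e-01  7.9341e+02]
 [ 0.0000e+00  0.0000e+00  0.0000e+00  1.0000e+00]]
[[ 0.00000e+00 -1.00000e+00  7.00000e-02  4.72310e+02]
 [-1.00000e+00 -0.00000e+00 -1.00000e-02 -5.67100e+01]
 [ 1.00000e-02 -7.00000e-02 -1.00000e+00  1.26671e+03]
 [ 0.00000e+00  0.00000e+00  0.00000e+00  1.00000e+00]]
[[   1.     -0.     -0.      0.23]
 [   0.     -0.24    0.97 -172.1 ]
 [  -0.     -0.97   -0.24   71.43]
 [   0.      0.      0.      1.  ]]
```

View images.

View pics/scene0.png

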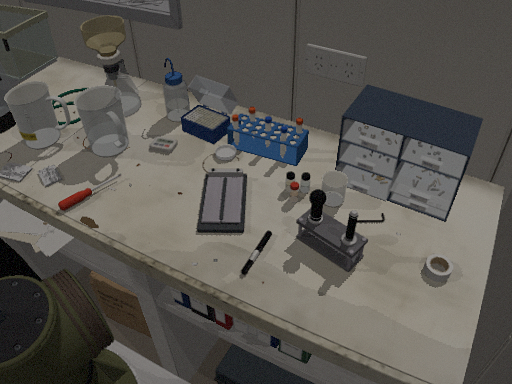

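View pics/top0.png

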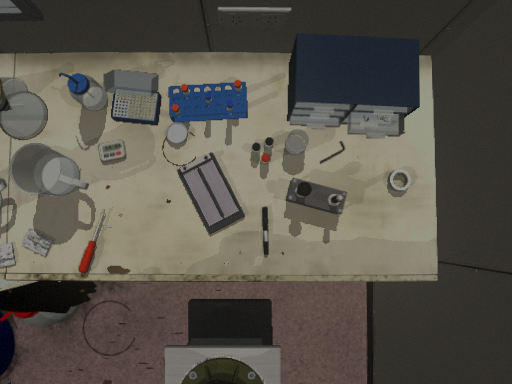

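View pics/wrist0.png

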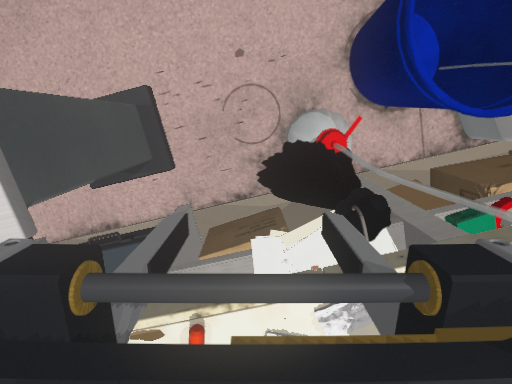

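```bash
python3 - <<'E'
from h import *
t=cv2.imread('pics/top0.png');s=cv2.imread('pics/scene0.png')
cv2.imwrite('pics/z1.png',np.hstack([cv2.resize(t[145:240,170:250],None,fx=5,fy=5,interpolation=2),cv2.resize(t[145:240,283:353],None,fx=5,fy=5,interpolation=2)]))
cv2.imwrite('pics/z2.png',np.hstack([cv2.resize(s[165:240,190:260],None,fx=5,fy=5,interpolation=2),cv2.resize(s[185:260,285:370],None,fx=5,fy=5,interpolation=2)]))
E
```

```text
(no output)
```

View pics/z1.png

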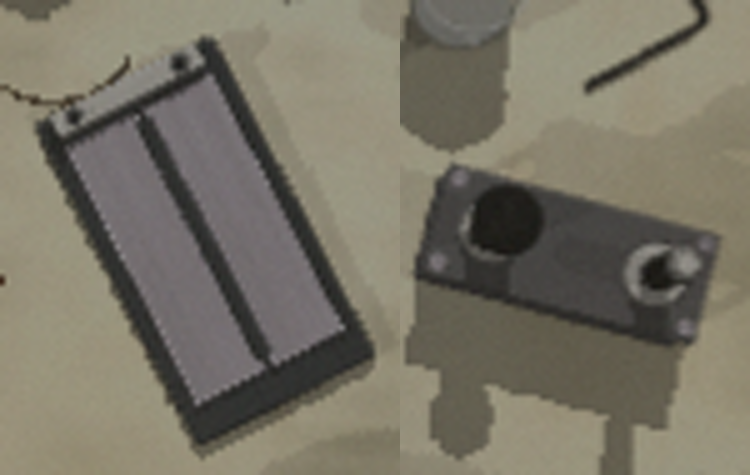

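View pics/z2.png

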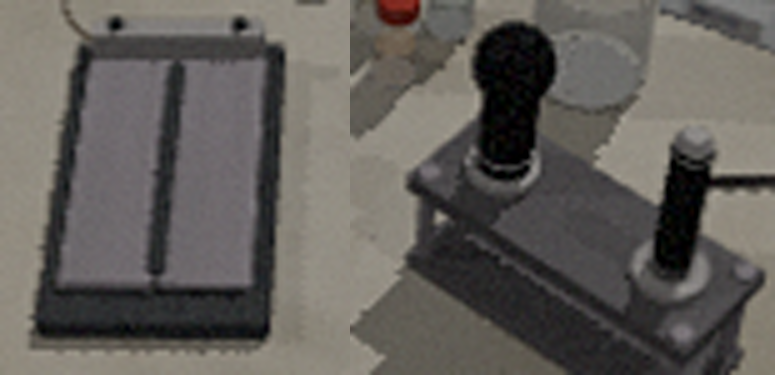

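```bash
python3 - <<'E'
from h import *
z=np.load('pics/top0.npz'); t=z['p'].astype(int); d=z['d']
# top: bright plates as dark-line between; bar corners, weld ends
print('weld top',plane('top',[(197.4,167.4),(223.6,217.4)],20).round(1))
# fit plate mask
hsv=cv2.cvtColor(z['p'],cv2.COLOR_RGB2HSV)
for uv in [(200,190),(215,185),(208,185),(195,165),(315,195)]: print(uv,hsv[uv[1],uv[0]],t[uv[1],uv[0]],d[uv[1],uv[0]],dep('top',[uv],d).round(1))
print('scene weld',plane('scene',[(190+178/5,165+62/5),(190+155/5,165+275/5)],20).round(1))
zs=np.load('pics/scene0.npz')
cs=[(285+(694-350)/5,185+132/5),(285+(672-350)/5,185+272/5)]
print('pencil scene: cone top z145, collar z66',plane('scene',cs[:1],143).round(1),plane('scene',cs[1:],66).round(1))
ct=[(283+(686-400)/5,145+263/5),(283+(655-400)/5,145+274/5)]
print('top',plane('top',ct[:1],143).round(1),plane('top',ct[1:],66).round(1))
print('ball top',plane('top',[(283+107/5,145+220/5)],126),'scene',plane('scene',[(285+165/5,185+62/5)],126))
# stand corners top
print('screws',plane('top',[(283+60/5,145+178/5),(283+38/5,145+262/5),(283+308/5,145+245/5),(283+287/5,145+328/5)],60).round(1))
print('stand corners',plane('top',[(283+450/5-80,145+163/5),(283+718/5-80,145+235/5),(283+692/5-80,145+343/5),(283+416/5-80,145+270/5)],60).round(1))
E
```

```text
weld top [[641.6  68.5  20. ]
 [504.8  -4.   20. ]]
(200, 190) [163  15 117] [117 110 114] 1250.6674 [[579.6  60.9  18.7]]
(215, 185) [165  13 116] [116 110 113] 1256.1462 [[593.8  20.3  14.7]]
(208, 185) [38 18 58] [57 58 54] 1252.863 [[593.4  39.2  17.7]]
(195, 165) [13 19 95] [95 91 88] 1243.5354 [[646.8  74.1  30.2]]
(315, 195) [25 23 67] [67 66 61] 1205.8132 [[ 563.  -246.6   66.8]]
scene weld [[637.2  66.   20. ]
 [503.8  -3.3  20. ]]
pencil scene: cone top z145, collar z66 [[ 553.6 -294.4  143. ]] [[ 547.2 -298.    66. ]]
top [[ 551.  -297.2  143. ]] [[ 550.5 -297.1   66. ]]
ball top [[ 573.54827332 -210.68365485  126.        ]] scene [[ 574.18283163 -209.02786654  126.        ]]
screws [[ 601.7 -194.7   60. ]
 [ 557.  -182.8   60. ]
 [ 566.4 -326.9   60. ]
 [ 522.2 -315.1   60. ]]
stand corners [[ 609.7 -189.4   60. ]
 [ 571.7 -332.3   60. ]
 [ 514.2 -317.7   60. ]
 [ 552.7 -171.1   60. ]]
```

```bash
cat > go.py <<'E'
import sys
from h import *
def go(x,y,z,yaw):
    s=read_state(); A=R.from_euler('xyz',s['eef_rot']); B=R.from_euler('xyz',[-np.pi/2,0,np.radians(yaw)])
    d=A.inv().apply(np.array([x,y,z])-s['eef_pos']); r=np.degrees((A.inv()*B).as_rotvec())
    print('t',round(s['clock'],2),'pos',s['eef_pos'].round(1),'yaw',np.degrees(s['eef_rot']).round(1),'F',s['wrist_force'].round(1),'gap',round(s['finger_gap'],1),'\nshift',d.round(1),'rot',r.round(2),'rows',max(np.linalg.norm(d)/41.7,np.linalg.norm(r)/7.16).round(1))
if __name__=='__main__': go(*map(float,sys.argv[1:5]))
E
python3 go.py 550 -30 200 -14.5; python3 -c "
from h import *
print(np.array(imaging.get_calibration('wrist')['mtx']).round(0))"
```

```text
t 0.15 pos [126.8 535.  213. ] yaw [-90.    0.   76.7] F [0.2 0.8 0.9] gap 93.8 
shift [-452.1   13.4 -542.1] rot [ 4.000e-02  9.116e+01 -4.000e-02] rows 16.9
[[272.   0. 255.]
 [  0. 272. 189.]
 [  0.   0.   1.]]
```

```bash
python3 -m handwheel '[[[-452,13,-542,0,91,0,1],[-452,13,-542,0,91,0,1],[-452,13,-542,0,91,0,1],[-452,13,-542,0,91,0,1],[-452,13,-542,0,91,0,1]]]'; python3 go.py 550 -30 200 -14.5
```

```text
clock: 0.57
eef_pos: [252.3, 366.7, 209.4]
eef_rot: [-1.571, 0.0, 0.707]
wrist_force: [0.6, 0.1, 0.3]
finger_gap: 93.9
t 0.57 pos [252.3 366.7 209.4] yaw [-90.    0.   40.5] F [0.6 0.1 0.3] gap 93.9 
shift [ -31.5    9.6 -495. ] rot [ 3.000e-02  5.503e+01 -1.000e-02] rows 11.9
```

```bash
python3 -m handwheel '[[[-32,10,-495,0,55,0,1],[-32,10,-495,0,55,0,1],[-32,10,-495,0,55,0,1],[-32,10,-495,0,55,0,1],[-32,10,-495,0,55,0,1]]]'; python3 go.py 550 -30 200 -14.5
```

```text
clock: 0.98
eef_pos: [377.1, 199.6, 205.5]
eef_rot: [-1.571, -0.0, 0.082]
wrist_force: [1.5, 1.4, 0.2]
finger_gap: 94.1
t 0.98 pos [377.1 199.6 205.5] yaw [-90.   -0.    4.7] F [1.5 1.4 0.2] gap 94.1 
shift [ 153.5    5.6 -243. ] rot [ 0.02 19.2   0.02] rows 6.9
```

```bash
python3 -m handwheel '[[[153,6,-243,0,19,0,1],[153,6,-243,0,19,0,1],[153,6,-243,0,19,0,1],[153,6,-243,0,19,0,1],[153,6,-243,0,19,0,1]]]'; python3 go.py 550 -30 200 -14.5
```

```text
clock: 1.4
eef_pos: [501.9, 32.6, 201.1]
eef_rot: [-1.571, -0.0, -0.251]
wrist_force: [0.1, 0.9, 0.3]
finger_gap: 94.0
t 1.4 pos [501.9  32.6 201.1] yaw [-90.   -0.  -14.4] F [0.1 0.9 0.3] gap 94.0 
shift [ 62.2   1.2 -48.7] rot [0.01 0.14 0.02] rows 1.9
```

```bash
python3 -m handwheel '[[[62,1,-49,0,0,0,1],[62,1,-49,0,0,0,1],[62,1,-49,0,0,0,1],[62,1,-49,0,0,0,1]]]'; python3 - <<'E'
from h import *
p,d,s=snap('wrist','w1'); print(s['eef_pos'],s['qd'].round(3))
E
```

```text
clock: 1.73
eef_pos: [550.0, -31.6, 199.2]
eef_rot: [-1.571, 0.001, -0.253]
wrist_force: [0.2, 0.9, -0.3]
finger_gap: 93.8
[549.96941319 -31.6092737  199.2226016 ] [ 0.05  -0.041  0.04   0.005 -0.001  0.015]
```

View pics/w1.png

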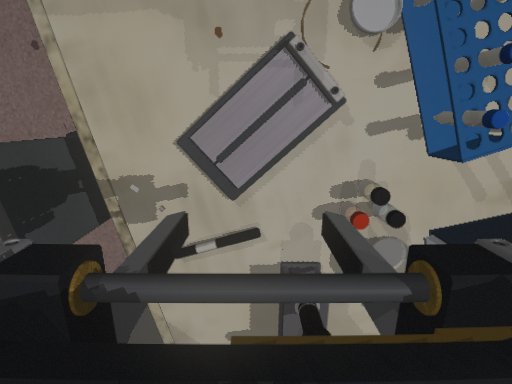

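```bash
python3 - <<'E'
from h import *
w=cv2.imread('pics/w1.png'); z=cv2.resize(w[28:203,170:350],None,fx=4,fy=3.4,interpolation=2) 
z=cv2.resize(w[30:180,190:350],None,fx=4,fy=4,interpolation=2); z=np.clip(z*1.5,0,255).astype(np.uint8)
cv2.imwrite('pics/z3.png',z)
E
```

```text
(no output)
```

View pics/z3.png

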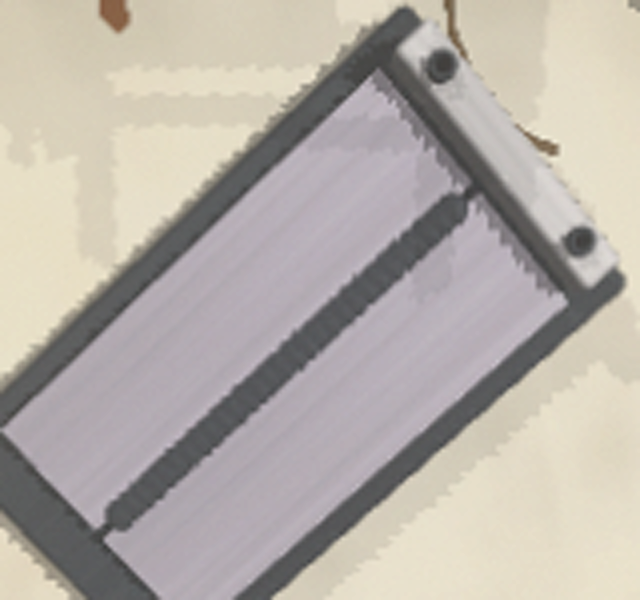

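```bash
python3 - <<'E'
from h import *
f=np.load('pics/w1.npz'); s=dict(eef_pos=f['pos'],eef_rot=f['rot'])
c=lambda x,y:(190+(x+.5)/4-.5,30+(y+.5)/4-.5)
P=plane('wrist',[c(467,197),c(107,524)],20,s); v=P[1]-P[0]; L=np.linalg.norm(v)
print(P.round(1),L,'az',np.degrees(np.arctan2(v[1],v[0])))
B=plane('wrist',[c(441,66),c(580,241)],34,s);print(B.round(1),B.mean(0), -(B.mean(0)-P[0])@v/L)
# edges of bead by profile across, from mask
g=cv2.cvtColor(f['p'],cv2.COLOR_RGB2GRAY).astype(np.float32)
cc,M=T('wrist',s); n=np.array([-v[1],v[0],0])/L
for k in [.1,.3,.5,.7,.9]:
    off=np.arange(-12,12.1,.5); X=P[0]+k*v+off[:,None]*n
    uv,_=cv2.projectPoints(X@1.0,*[cv2.Rodrigues(M[:3,:3].T)[0],-M[:3,:3].T@M[:3,3]],np.array(cc['mtx']),np.array(cc['dist'])); uv=uv.reshape(-1,2).astype(np.float32)
    val=cv2.remap(g,uv[:,0].reshape(1,-1),uv[:,1].reshape(1,-1),1)[0]; m=val<(val.min()+val.max())/2
    print(k,off[m].min(),off[m].max())
q=f['d']; print(dep('wrist',[(262,120),(230,130)],q,s).round(1))
E
```

```text
[[6.391e+02 6.870e+01 2.000e+01]
 [5.051e+02 1.000e-01 2.000e+01]] 150.5567860203368 az -152.89678177091878
[[636.5 103.7  34. ]
 [666.   47.3  34. ]] [651.23345666  75.50529097  34.        ] 13.890523354611076Traceback (most recent call last):
  File "<stdin>", line 12, in <module>
ValueError: matmul: Input operand 1 does not have enough dimensions (has 0, gufunc core with signature (n?,k),(k,m?)->(n?,m?) requires 1)
```

```bash
python3 go.py 551 -297 200 -14.5
```

```text
t 1.78 pos [549.5 -30.4 199.6] yaw [-90.    0.1 -14.4] F [ 0.3  0.1 -0.7] gap 93.7 
shift [  67.8   -0.4 -257.8] rot [ 0.01  0.08 -0.05] rows 6.4
```

```bash
python3 -m handwheel '[[[68,0,-258,0,0,0,1],[68,0,-258,0,0,0,1],[68,0,-258,0,0,0,1],[68,0,-258,0,0,0,1],[68,0,-258,0,0,0,1]]]'; python3 go.py 551 -297 200 -14.5
```

```text
clock: 2.2
eef_pos: [550.5, -238.9, 200.2]
eef_rot: [-1.571, 0.0, -0.25]
wrist_force: [-0.7, -0.8, -0.5]
finger_gap: 93.8
t 2.2 pos [ 550.5 -238.9  200.2] yaw [-90.    0.  -14.3] F [-0.7 -0.8 -0.5] gap 93.8 
shift [ 14.9   0.2 -56.2] rot [ 0.01  0.19 -0.02] rows 1.4
```

```bash
python3 -m handwheel '[[[15,0,-56,0,0,0,1],[15,0,-56,0,0,0,1],[15,0,-56,0,0,0,1],[15,0,-56,0,0,0,1]]]'; python3 - <<'E'
from h import *
p,d,s=snap('wrist','w2'); print(s['eef_pos'],s['qd'].round(3))
cv2.imwrite('pics/z4.png',cv2.resize(p[150:290,170:350,::-1],None,fx=4,fy=4,interpolation=2))
E
```

```text
clock: 2.53
eef_pos: [551.1, -295.9, 200.1]
eef_rot: [-1.571, 0.001, -0.25]
wrist_force: [-0.5, 0.9, -0.6]
finger_gap: 94.3
[ 551.08090945 -295.92774982  200.11900343] [ 0.03  -0.017  0.014  0.003  0.     0.006]
```

View pics/z4.png

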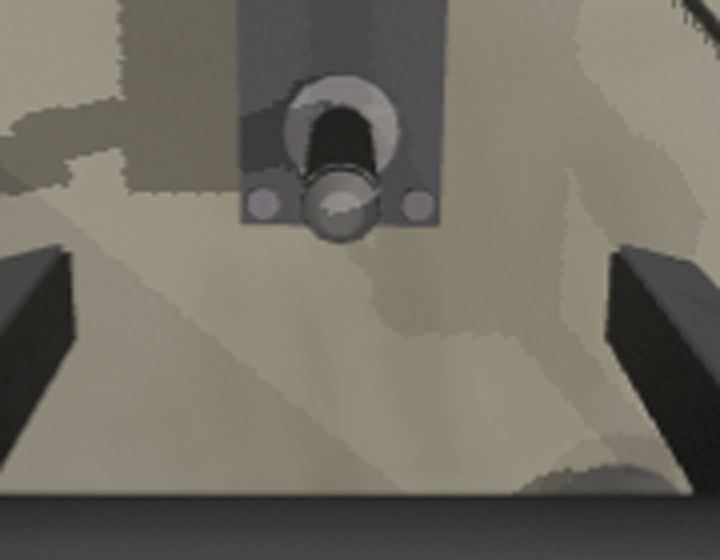

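```bash
python3 - <<'E'
from h import *
f=np.load('pics/w2.npz'); s=dict(eef_pos=f['pos'],eef_rot=f['rot'])
c=lambda x,y:(170+(x+.5)/4-.5,150+(y+.5)/4-.5)
print(plane('wrist',[c(341,203)],140,s).round(1),plane('wrist',[c(342,131)],66,s).round(1))
print('finger mid px',(73+607)/2)
E
python3 go.py 551 -297 95 -14.5
```

```text
[[ 550.3 -294.4  140. ]] [[ 550.4 -294.8   66. ]]
finger mid px 340.0
t 2.58 pos [ 551.3 -295.2  200.3] yaw [-90.    0.  -14.2] F [ 0.   0.4 -0.1] gap 94.0 
shift [  0.2 105.3  -1.9] rot [-0.01  0.26 -0.04] rows 2.5
```

```bash
python3 -m handwheel '[[[0,35,0,0,0,0,1],[-0.5,70,-0.5,0,0,0,1],[-0.5,95,-0.5,0,0,0,1],[-0.5,105,-0.5,0,0,0,1],[-0.5,105,-0.5,0,0,0,1]]]'; python3 go.py 551 -296 95 -14.5
```

```text
clock: 3.0
eef_pos: [550.3, -293.4, 93.6]
eef_rot: [-1.569, 0.004, -0.247]
wrist_force: [-0.7, 0.4, -0.3]
finger_gap: 93.8
t 3.0 pos [ 550.3 -293.4   93.6] yaw [-89.9   0.2 -14.1] F [-0.7  0.4 -0.3] gap 93.8 
shift [ 1.3 -1.4 -2.3] rot [-0.07  0.36 -0.22] rows 0.1
```

Adjust slightly and close, looking at the result before gripping hard.

```bash
python3 -m handwheel '[[[0.5,-1.5,-2,0,0,0,0.2],[0.5,-1.5,-2,0,0,0,-0.4],[0.5,-1.5,-2,0,0,0,-1],[0.5,-1.5,-2,0,0,0,-1],[0.5,-1.5,-2,0,0,0,-1]]]' 15; python3 go.py 551 -296 95 -14.5
```

```text
clock: 3.42
eef_pos: [550.5, -295.6, 96.0]
eef_rot: [-1.57, 0.003, -0.247]
wrist_force: [-0.8, 0.0, 0.5]
finger_gap: 64.5
t 3.42 pos [ 550.5 -295.6   96. ] yaw [-89.9   0.2 -14.1] F [-0.8  0.   0.5] gap 64.5 
shift [ 0.6  1.  -0.2] rot [-0.05  0.36 -0.16] rows 0.1
```

```bash
python3 -m handwheel '[[[0,0,0,0,0,0,-1],[0,0,0,0,0,0,-1],[0,0,0,0,0,0,-1],[0,0,0,0,0,0,-1],[0,0,0,0,0,0,-1]]]' 15; python3 go.py 551 -296 95 -14.5
```

```text
clock: 3.83
eef_pos: [550.5, -295.7, 96.0]
eef_rot: [-1.57, 0.003, -0.247]
wrist_force: [-0.3, 0.8, 0.2]
finger_gap: 30.6
t 3.83 pos [ 550.5 -295.7   96. ] yaw [-89.9   0.2 -14.1] F [-0.3  0.8  0.2] gap 30.6 
shift [ 0.6  1.  -0.2] rot [-0.05  0.36 -0.16] rows 0.1
```

```bash
python3 -m handwheel '[[[0,0,0,0,0,0,-1],[0,0,0,0,0,0,-1],[0,0,0,0,0,0,-1],[0,0,0,0,0,0,-1],[0,0,0,0,0,0,-1]]]' 25; python3 go.py 551 -296 95 -14.5;  python3 - <<'E'
from h import *
p,d,s=snap('wrist','w3'); q,_,_=snap('scene','s3')
cv2.imwrite('pics/z5.png',np.hstack([cv2.resize(p[150:290,180:340,::-1],None,fx=2.5,fy=2.5,interpolation=2),cv2.resize(q[160:260,290:390,::-1],None,fx=3.5,fy=3.5,interpolation=2)]))
E
```

```text
clock: 4.25
eef_pos: [550.4, -295.6, 95.9]
eef_rot: [-1.57, 0.003, -0.247]
wrist_force: [-0.3, 0.2, -0.7]
finger_gap: 17.5
t 4.25 pos [ 550.4 -295.6   95.9] yaw [-89.9   0.2 -14.1] F [-0.3  0.2 -0.7] gap 17.5 
shift [ 0.6  0.9 -0.2] rot [-0.06  0.36 -0.17] rows 0.1
```

View pics/z5.png

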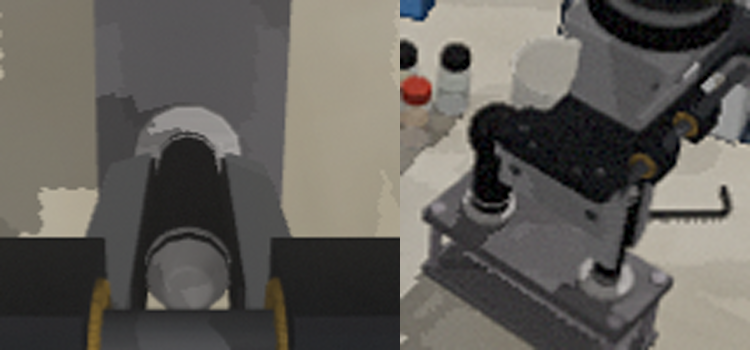

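```bash
python3 -m handwheel '[[[0,-6,0,0,0,0,-1],[0,-30,0,0,0,0,-1],[0,-60,0,0,0,0,-1],[0,-90,0,0,0,0,-1],[0,-105,0,0,0,0,-1]]]' 30; python3 go.py 632 62 200 -14.1;  python3 - <<'E'
from h import *
p,d,s=snap('wrist','w4'); q,_,_=snap('scene','s4')
cv2.imwrite('pics/z6.png',np.hstack([cv2.resize(p[150:290,180:340,::-1],None,fx=2.5,fy=2.5,interpolation=2),cv2.resize(q[150:250,290:390,::-1],None,fx=3.5,fy=3.5,interpolation=2)]))
E
```

```text
clock: 4.77
eef_pos: [551.4, -296.2, 205.3]
eef_rot: [-1.571, -0.001, -0.247]
wrist_force: [-0.2, -0.7, 0.3]
finger_gap: 17.2
t 4.77 pos [ 551.4 -296.2  205.3] yaw [-90.   -0.1 -14.1] F [-0.2 -0.7  0.3] gap 17.2 
shift [ -9.4   5.2 367. ] rot [ 0.02 -0.04  0.08] rows 8.8
```

View pics/z6.png

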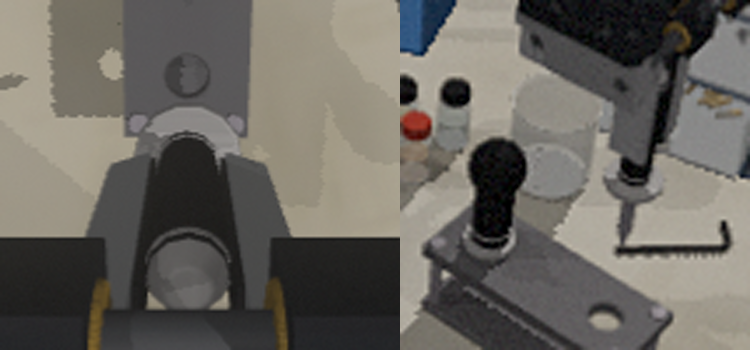

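```bash
python3 -m handwheel '[[[-2,0,30,0,0,0,-1],[-4,0,70,0,0,0,-1],[-5,0,110,0,0,0,-1],[-6,0,150,0,0,0,-1],[-7,0,190,0,0,0,-1]]]'; python3 go.py 634 65 180 -14.1; python3 - <<'E'
from h import *
f=np.load('pics/w4.npz'); s=dict(eef_pos=f['pos'],eef_rot=f['rot'])
print('hole',plane('wrist',[(180+187.5/2.5-.3,150+73.5/2.5-.3)],60,s))
E
```

```text
clock: 5.28
eef_pos: [590.8, -108.6, 203.0]
eef_rot: [-1.572, -0.0, -0.247]
wrist_force: [1.4, -0.0, -0.2]
finger_gap: 17.4
t 5.28 pos [ 590.8 -108.6  203. ] yaw [-90.   -0.  -14.2] F [ 1.4 -0.  -0.2] gap 17.4 
shift [ -0.6  22.8 178.9] rot [ 0.04 -0.07  0.03] rows 4.3
hole [[ 550.82905012 -293.73070618   60.        ]]
```

```bash
python3 -m handwheel '[[[0,0,40,0,0,0,-1],[0,0,80,0,0,0,-1],[0,8,120,0,0,0,-1],[0,20,155,0,0,0,-1],[-0.6,30,178,0,0,0,-1]]]'; python3 -m handwheel '[[[0,12,0,0,0,0,-1],[0,20,0,0,0,0,-1],[0,20,0,0,0,0,-1]]]';python3 go.py 634 65 130 -14.1; python3 - <<'E'
from h import *
p,d,s=snap('wrist','w5'); q,_,_=snap('scene','s5'); t,_,_=snap('top','t5')
print(s['eef_pos'],s['qd'].round(3))
cv2.imwrite('pics/z7.png',np.hstack([cv2.resize(p[90:290,180:340,::-1],None,fx=2.5,fy=2.5,interpolation=2),cv2.resize(q[120:245,180:280,::-1],None,fx=4,fy=4,interpolation=2)]))
E
```

```text
clock: 5.7
eef_pos: [633.5, 67.5, 170.8]
eef_rot: [-1.572, 0.001, -0.245]
wrist_force: [0.1, -0.1, -0.2]
finger_gap: 17.9
clock: 5.95
eef_pos: [632.2, 66.7, 147.7]
eef_rot: [-1.573, 0.006, -0.245]
wrist_force: [-0.2, -0.1, 0.4]
finger_gap: 17.6
t 5.95 pos [632.2  66.7 147.7] yaw [-90.1   0.3 -14.1] F [-0.2 -0.1  0.4] gap 17.6 
shift [ 2.2 17.7 -1.2] rot [ 0.14  0.04 -0.32] rows 0.4
[632.22883926  66.68968633 147.7279836 ] [-0.022 -0.032 -0.035 -0.001  0.035 -0.   ]
```

View pics/z7.png

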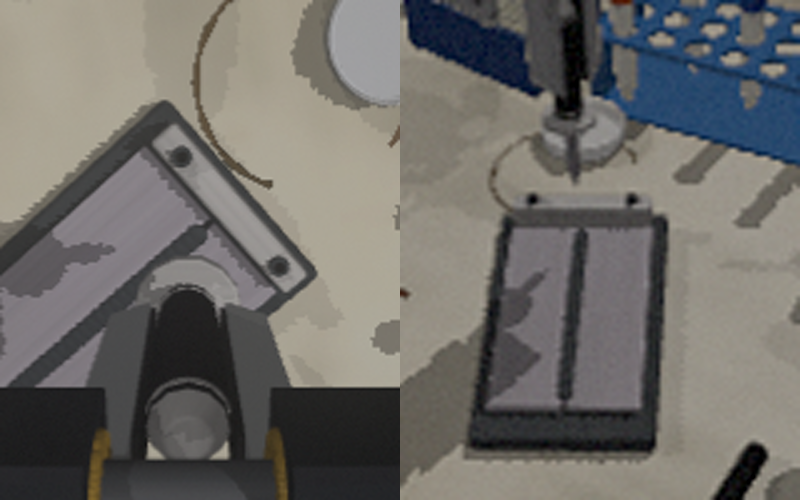

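View pics/t5.png

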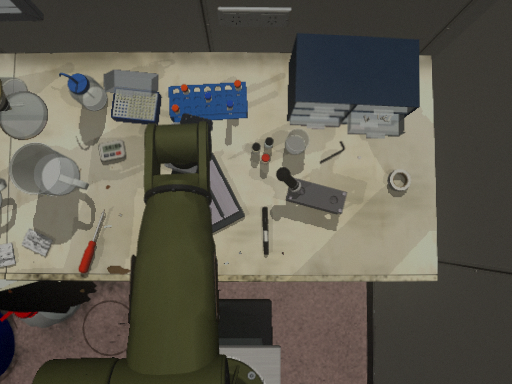

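```bash
python3 - <<'E'
from h import *
print('tip scene',plane('scene',[(180+174.5/4-.4,120+184/4-.4)],61.7))
c=lambda x,y:[(180+(x-400+.5)/4-.5,120+(y+.5)/4-.5)]
for a in [(581,240),(574,320),(566,395)]: print(plane('scene',c(*a),20).round(1))
f=np.load('pics/w1.npz'); s=dict(eef_pos=f['pos'],eef_rot=f['rot'])
P=np.array([[639.1,68.7],[505.1,.1]]); n=np.array([.4557,-.890])
f2=np.load('pics/w5.npz'); s2=dict(eef_pos=f2['pos'],eef_rot=f2['rot'])
c2=lambda x,y:[(180+(x+.5)/2.5-.5,90+(y+.5)/2.5-.5)]
for a in [(203,232),(100,322),(25,384)]: print('w5',plane('wrist',c2(*a),20,s2).round(1))
print('screws',plane('wrist',c2(182,156),34,s2).round(1),plane('wrist',c2(279,266),34,s2).round(1))
E
```

```text
tip scene [[633.32031946  67.74366174  61.7       ]]
[[629.   63.1  20. ]]
[[564.3  28.3  20. ]]
[[508.4  -0.8  20. ]]
w5 [[637.5  67.3  20. ]]
w5 [[580.4  36.9  20. ]]
w5 [[536.5  15.1  20. ]]
screws [[637.3 104.4  34. ]] [[666.6  47.7  34. ]]
```

```bash
python3 go.py 633.3 64.8 112 -14.1
```

```text
t 6.1 pos [633.6  66.1 151.3] yaw [-90.1   0.  -14.1] F [ 0.3 -0.5 -0.2] gap 17.4 
shift [ 0.  39.3 -1.3] rot [ 0.05 -0.05 -0.04] rows 0.9
```

```bash
python3 -m handwheel '[[[0,12,-0.5,0,0,0,-1],[0,24,-1,0,0,0,-1],[0,32,-1.3,0,0,0,-1],[0,36,-1.3,0,0,0,-1],[0,36,-1.3,0,0,0,-1]]]';  python3 -m handwheel '[[[0,0,0,0,0,0,-1],[0,0,0,0,0,0,-1],[0,0,0,0,0,0,-1]]]'; python3 - <<'E'
from h import *
import go
q,_,s=snap('scene','s6')
cv2.imwrite('pics/z8.png',cv2.resize(q[130:220,190:260,::-1],None,fx=6,fy=6,interpolation=2))
go.go(633.3,64.8,110.5,-14.1)
E
```

```text
clock: 6.52
eef_pos: [632.7, 64.6, 113.7]
eef_rot: [-1.572, 0.003, -0.247]
wrist_force: [0.9, -0.2, 0.2]
finger_gap: 17.0
clock: 6.77
eef_pos: [632.9, 64.7, 114.1]
eef_rot: [-1.572, 0.002, -0.247]
wrist_force: [-0.2, -0.8, -0.1]
finger_gap: 17.4
t 6.82 pos [632.8  64.7 114.1] yaw [-90.1   0.1 -14.2] F [ 0.2  0.2 -0.3] gap 17.7 
shift [0.4 3.6 0.2] rot [ 0.08 -0.05 -0.13] rows 0.1
```

View pics/z8.png

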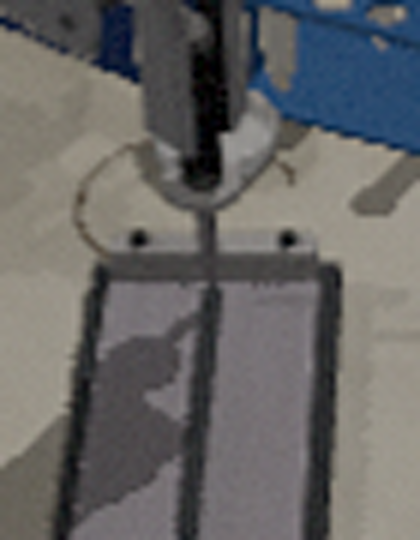

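```bash
python3 -m handwheel '[[[0.3,2,0.2,0,0,0,-1],[0.4,4,0.2,0,0,0,-1],[0.4,4,0.2,0,0,0,-1],[0.4,4,0.2,0,0,0,-1]]]'; cat > tr.py <<'E'
from h import *
S=np.array([633.3,64.8,110.0]);E=np.array([509.,0.4,110.0]);L=np.linalg.norm(E-S);u=(E-S)/L
s=read_state();A=R.from_euler('xyz',s['eef_rot']);p=s['eef_pos'];k=(p-S)@u;q=p-S-k*u
print('t',round(s['clock'],2),'along',round(k,1),'of',round(L,1),'lat',(q@[-u[1],u[0],0]).round(1),'z',p[2].round(1),'F',s['wrist_force'].round(1),'gap',round(s['finger_gap'],1))
import sys
step=float(sys.argv[1]) if len(sys.argv)>1 else 2.5; lead=float(sys.argv[2]) if len(sys.argv)>2 else 0
for i in range(1,6): print(A.inv().apply(S+min(k+lead+i*step,L)*u-p).round(1))
print('rot',np.degrees((A.inv()*R.from_euler('xyz',[-np.pi/2,0,np.radians(-14.1)])).as_rotvec()).round(2))
E
python3 tr.py
```

```text
clock: 7.15
eef_pos: [633.2, 64.8, 110.0]
eef_rot: [-1.572, 0.003, -0.247]
wrist_force: [0.0, 0.3, -1.0]
finger_gap: 17.3
t 7.15 along 0.1 of 140.0 lat -0.0 z 110.0 F [ 0.   0.3 -1. ] gap 17.3
[-1.9 -0.  -1.7]
[-3.7 -0.  -3.3]
[-5.6 -0.  -5. ]
[-7.5 -0.  -6.7]
[-9.3  0.  -8.3]
rot [ 0.08 -0.05 -0.14]
```

```bash
python3 - <<'E'
from h import *
q,_,s=snap('scene','s7')
cv2.imwrite('pics/z9.png',cv2.resize(q[150:200,200:250,::-1],None,fx=10,fy=10,interpolation=2))
E
```

```text
(no output)
```

View pics/z9.png

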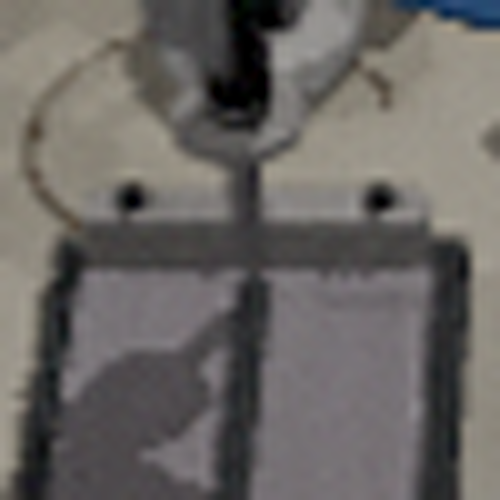

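```bash
python3 -m handwheel '[[[-1.9,0,-1.7,0,0,0,-1],[-3.7,0,-3.3,0,0,0,-1],[-5.6,0,-5,0,0,0,-1],[-7.5,0,-6.7,0,0,0,-1],[-9.3,0,-8.3,0,0,0,-1]]]'; python3 tr.py 2.5 1
```

```text
clock: 7.62
eef_pos: [621.9, 58.8, 110.2]
eef_rot: [-1.572, 0.002, -0.247]
wrist_force: [-0.2, 0.4, -0.8]
finger_gap: 17.9
t 7.62 along 12.8 of 140.0 lat 0.1 z 110.2 F [-0.2  0.4 -0.8] gap 17.9
[-2.7  0.2 -2.3]
[-4.5  0.2 -3.9]
[-6.4  0.2 -5.6]
[-8.3  0.2 -7.2]
[-10.2   0.2  -8.9]
rot [ 0.08 -0.06 -0.13]
```

```bash
python3 -m handwheel '[[[-1.9,0.1,-1.6,0,0,0,-1],[-3.7,0.2,-3.3,0,0,0,-1],[-5.6,0.2,-4.9,0,0,0,-1],[-7.5,0.2,-6.6,0,0,0,-1],[-9.4,0.2,-8.3,0,0,0,-1]]]'; python3 tr.py
```

```text
clock: 8.03
eef_pos: [610.6, 53.0, 110.0]
eef_rot: [-1.572, 0.002, -0.247]
wrist_force: [0.3, 0.3, -1.2]
finger_gap: 17.5
t 8.03 along 25.6 of 140.0 lat 0.0 z 110.0 F [ 0.3  0.3 -1.2] gap 17.5
[-1.9  0.  -1.6]
[-3.8  0.  -3.3]
[-5.6  0.  -4.9]
[-7.5  0.  -6.6]
[-9.4  0.1 -8.3]
rot [ 0.08 -0.05 -0.13]
```

```bash
python3 -m handwheel '[[[-1.9,0,-1.6,0,0,0,-1],[-3.7,0,-3.3,0,0,0,-1],[-5.6,0,-4.9,0,0,0,-1],[-7.5,0,-6.6,0,0,0,-1],[-9.4,0,-8.3,0,0,0,-1]]]'; python3 tr.py
```

```text
clock: 8.45
eef_pos: [599.2, 47.1, 110.0]
eef_rot: [-1.572, 0.002, -0.247]
wrist_force: [0.9, 0.4, -1.1]
finger_gap: 17.8
t 8.45 along 38.4 of 140.0 lat 0.0 z 110.0 F [ 0.9  0.4 -1.1] gap 17.8
[-1.9  0.  -1.6]
[-3.8  0.  -3.3]
[-5.6  0.  -5. ]
[-7.5  0.1 -6.6]
[-9.4  0.1 -8.3]
rot [ 0.08 -0.06 -0.14]
```

```bash
python3 -m handwheel '[[[-1.9,0,-1.6,0,0,0,-1],[-3.7,0,-3.3,0,0,0,-1],[-5.6,0,-5,0,0,0,-1],[-7.5,0,-6.6,0,0,0,-1],[-9.4,0,-8.3,0,0,0,-1]]]'; python3 tr.py;python3 - <<'E'
from h import *
q,_,s=snap('scene','s8')
cv2.imwrite('pics/z10.png',cv2.resize(q[160:220,195:255,::-1],None,fx=9,fy=9,interpolation=2))
E
```

```text
clock: 8.87
eef_pos: [587.8, 41.3, 110.1]
eef_rot: [-1.572, 0.002, -0.247]
wrist_force: [-0.3, -0.0, -0.1]
finger_gap: 18.1
t 8.87 along 51.2 of 140.0 lat -0.0 z 110.1 F [-0.3 -0.  -0.1] gap 18.1
[-1.8  0.1 -1.7]
[-3.7  0.1 -3.3]
[-5.6  0.1 -5. ]
[-7.5  0.1 -6.7]
[-9.3  0.1 -8.3]
rot [ 0.08 -0.05 -0.13]
```

View pics/z10.png

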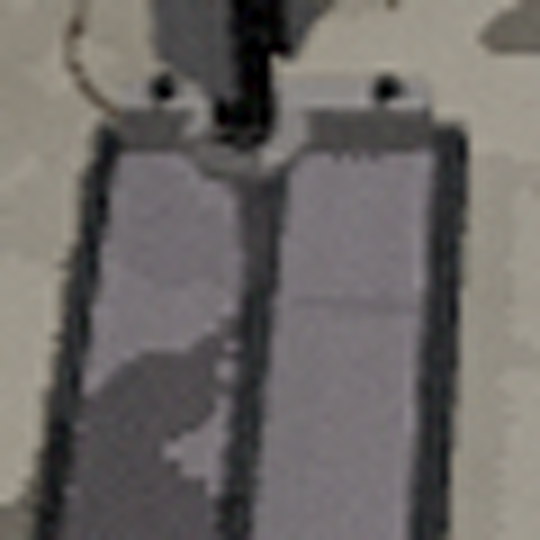

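```bash
python3 -m handwheel '[[[-1.9,0,-1.6,0,0,0,-1],[-3.7,0,-3.3,0,0,0,-1],[-5.6,0.1,-5,0,0,0,-1],[-7.5,0.1,-6.6,0,0,0,-1],[-9.4,0.1,-8.3,0,0,0,-1]]]'; python3 tr.py
```

```text
clock: 9.33
eef_pos: [576.2, 35.2, 110.0]
eef_rot: [-1.572, 0.003, -0.247]
wrist_force: [-0.2, 0.2, -0.5]
finger_gap: 17.4
t 9.33 along 64.3 of 140.0 lat -0.0 z 110.0 F [-0.2  0.2 -0.5] gap 17.4
[-1.8  0.  -1.7]
[-3.7  0.  -3.3]
[-5.6  0.  -5. ]
[-7.5  0.1 -6.7]
[-9.3  0.1 -8.3]
rot [ 0.08 -0.06 -0.14]
```

```bash
python3 -m handwheel '[[[-1.9,0,-1.6,0,0,0,-1],[-3.7,0,-3.3,0,0,0,-1],[-5.6,0,-5,0,0,0,-1],[-7.5,0,-6.6,0,0,0,-1],[-9.4,0,-8.3,0,0,0,-1]]]'; python3 tr.py
```

```text
clock: 9.75
eef_pos: [564.8, 29.4, 110.1]
eef_rot: [-1.572, 0.002, -0.247]
wrist_force: [-0.3, 0.6, -0.2]
finger_gap: 17.5
t 9.75 along 77.1 of 140.0 lat -0.1 z 110.1 F [-0.3  0.6 -0.2] gap 17.5
[-1.8  0.1 -1.7]
[-3.7  0.1 -3.4]
[-5.6  0.1 -5. ]
[-7.4  0.1 -6.7]
[-9.3  0.1 -8.3]
rot [ 0.08 -0.06 -0.14]
```

```bash
python3 -m handwheel '[[[-1.9,0,-1.6,0,0,0,-1],[-3.7,0,-3.3,0,0,0,-1],[-5.6,0,-5,0,0,0,-1],[-7.5,0,-6.6,0,0,0,-1],[-9.4,0,-8.3,0,0,0,-1]]]'; python3 tr.py
```

```text
clock: 10.17
eef_pos: [553.4, 23.5, 110.1]
eef_rot: [-1.572, 0.002, -0.247]
wrist_force: [0.0, 0.7, -0.5]
finger_gap: 17.5
t 10.17 along 89.9 of 140.0 lat -0.1 z 110.1 F [ 0.   0.7 -0.5] gap 17.5
[-1.8  0.1 -1.7]
[-3.7  0.1 -3.4]
[-5.5  0.2 -5. ]
[-7.4  0.2 -6.7]
[-9.3  0.2 -8.4]
rot [ 0.08 -0.06 -0.14]
```

```bash
python3 -m handwheel '[[[-1.8,0.1,-1.7,0,0,0,-1],[-3.7,0.1,-3.4,0,0,0,-1],[-5.5,0.1,-5,0,0,0,-1],[-7.4,0.1,-6.7,0,0,0,-1],[-9.3,0.1,-8.4,0,0,0,-1]]]'; python3 tr.py
```

```text
clock: 10.58
eef_pos: [542.2, 17.5, 110.1]
eef_rot: [-1.572, 0.002, -0.247]
wrist_force: [0.2, 0.4, -0.2]
finger_gap: 17.7
t 10.58 along 102.7 of 140.0 lat 0.0 z 110.1 F [ 0.2  0.4 -0.2] gap 17.7
[-1.9  0.1 -1.6]
[-3.8  0.1 -3.3]
[-5.6  0.1 -4.9]
[-7.5  0.1 -6.6]
[-9.4  0.1 -8.3]
rot [ 0.08 -0.06 -0.14]
```

```bash
python3 -m handwheel '[[[-1.8,0,-1.7,0,0,0,-1],[-3.7,0,-3.4,0,0,0,-1],[-5.5,0.1,-5,0,0,0,-1],[-7.4,0.1,-6.7,0,0,0,-1],[-9.3,0.1,-8.3,0,0,0,-1]]]'; python3 tr.py
```

```text
clock: 11.0
eef_pos: [530.9, 11.7, 110.0]
eef_rot: [-1.572, 0.002, -0.247]
wrist_force: [-0.2, -0.1, -0.9]
finger_gap: 17.3
t 11.0 along 115.4 of 140.0 lat 0.1 z 110.0 F [-0.2 -0.1 -0.9] gap 17.3
[-1.9 -0.  -1.6]
[-3.8 -0.  -3.3]
[-5.7  0.  -4.9]
[-7.5  0.  -6.6]
[-9.4  0.  -8.2]
rot [ 0.08 -0.06 -0.14]
```

```bash
python3 -m handwheel '[[[-1.8,0,-1.7,0,0,0,-1],[-3.7,0,-3.4,0,0,0,-1],[-5.5,0.1,-5,0,0,0,-1],[-7.4,0.1,-6.7,0,0,0,-1],[-9.3,0.1,-8.3,0,0,0,-1]]]'; python3 tr.py
```

```text
clock: 11.42
eef_pos: [519.6, 5.7, 109.9]
eef_rot: [-1.572, 0.002, -0.247]
wrist_force: [0.4, -0.3, -0.4]
finger_gap: 17.6
t 11.42 along 128.1 of 140.0 lat 0.1 z 109.9 F [ 0.4 -0.3 -0.4] gap 17.6
[-2.  -0.1 -1.5]
[-3.8 -0.  -3.2]
[-5.7 -0.  -4.9]
[-7.6 -0.  -6.5]
[-9.  -0.  -7.8]
rot [ 0.08 -0.06 -0.14]
```

```bash
python3 -m handwheel '[[[-1.9,0,-1.6,0,0,0,-1],[-3.8,0,-3.2,0,0,0,-1],[-5.7,0,-4.9,0,0,0,-1],[-7.6,0,-6.5,0,0,0,-1],[-9.3,0,-8.1,0,0,0,-1]]]'; python3 -m handwheel '[[[-0.3,0,-0.2,0,0,0,-1],[-0.3,0,-0.2,0,0,0,-1]]]'; python3 tr.py;python3 - <<'E'
from h import *
q,_,s=snap('scene','s9')
cv2.imwrite('pics/z11.png',cv2.resize(q[160:240,185:255,::-1],None,fx=7,fy=7,interpolation=2))
E
```

```text
clock: 11.83
eef_pos: [508.4, 0.1, 110.0]
eef_rot: [-1.572, 0.002, -0.247]
wrist_force: [0.2, -0.2, 0.1]
finger_gap: 17.4
clock: 12.0
eef_pos: [507.9, -0.1, 110.0]
eef_rot: [-1.572, 0.002, -0.247]
wrist_force: [-0.3, 0.3, -1.2]
finger_gap: 17.4
t 12.0 along 141.2 of 140.0 lat -0.0 z 110.0 F [-0.3  0.3 -1.2] gap 17.4
[0.9 0.  0.8]
[0.9 0.  0.8]
[0.9 0.  0.8]
[0.9 0.  0.8]
[0.9 0.  0.8]
rot [ 0.08 -0.07 -0.14]
```

View pics/z11.png

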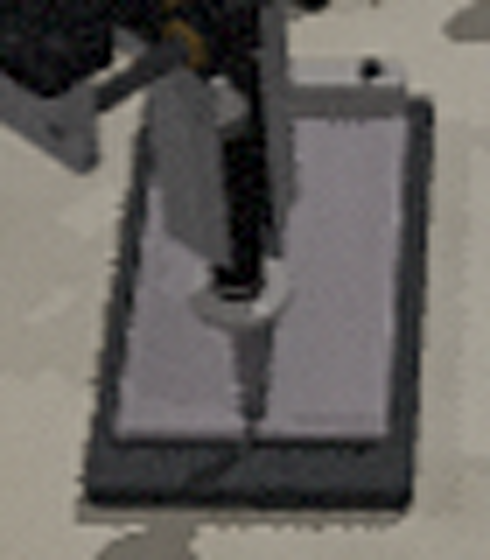

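```bash
python3 -m handwheel '[[[0,-8,0,0,0,0,-1],[0,-30,0,0,0,0,-1],[0,-60,0,0,0,0,-1],[0,-90,0,0,0,0,-1],[0,-95,0,0,0,0,-1]]]'; python3 go.py 550.4 -295.6 205 -14.15
```

```text
clock: 12.47
eef_pos: [509.9, -0.0, 210.5]
eef_rot: [-1.571, -0.005, -0.247]
wrist_force: [-0.2, -0.8, 0.1]
finger_gap: 17.8
t 12.47 pos [509.9  -0.  210.5] yaw [-90.   -0.3 -14.2] F [-0.2 -0.8  0.1] gap 17.8 
shift [ 111.5    6.1 -276.7] rot [ 0.01 -0.01  0.27] rows 7.2
```

```bash
python3 -m handwheel '[[[12,0,-30,0,0,0,-1],[28,1,-70,0,0,0,-1],[44,2,-108,0,0,0,-1],[59,3,-146,0,0,0,-1],[74,4,-184,0,0,0,-1]]]'; python3 go.py 550.4 -295.6 205 -14.15
```

```text
clock: 12.88
eef_pos: [536.6, -198.5, 207.1]
eef_rot: [-1.571, -0.005, -0.247]
wrist_force: [0.9, 0.0, 0.6]
finger_gap: 17.3
t 12.88 pos [ 536.6 -198.5  207.1] yaw [-90.   -0.3 -14.1] F [0.9 0.  0.6] gap 17.3 
shift [ 37.1   2.3 -90.8] rot [0.01 0.01 0.29] rows 2.4
```

```bash
python3 - <<'E'
from h import *
t,_,_=snap('top','t10'); q,_,_=snap('scene','s10')
cv2.imwrite('pics/z12.png',np.hstack([cv2.resize(t[140:240,250:350,::-1],None,fx=4,fy=4,interpolation=2),cv2.resize(q[150:250,280:380,::-1],None,fx=4,fy=4,interpolation=2)]))
E
```

```text
(no output)
```

View pics/z12.png

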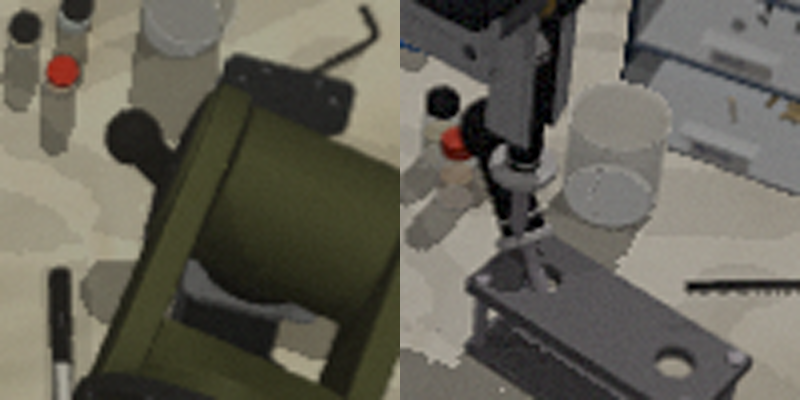

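```bash
python3 go.py 550.4 -295.6 205 -14.15; python3 -m handwheel '[[[14,1,-35,0,0,0.3,-1],[28,2,-70,0,0,0.3,-1],[37,2,-91,0,0,0.3,-1],[37,2,-91,0,0,0.3,-1],[37,2,-91,0,0,0.3,-1]]]';  python3 -m handwheel '[[[0,0,0,0,0,0,-1],[0,0,0,0,0,0,-1]]]'; python3 - <<'E'
from h import *
import go
p,_,s=snap('wrist','w11'); q,_,_=snap('scene','s11')
cv2.imwrite('pics/z13.png',np.hstack([cv2.resize(p[150:290,180:340,::-1],None,fx=2.5,fy=2.5,interpolation=2),cv2.resize(q[150:250,290:390,::-1],None,fx=3.5,fy=3.5,interpolation=2)]))
go.go(550.4,-295.6,205,-14.15)
E
```

```text
t 12.98 pos [ 536.4 -201.2  206.3] yaw [-90.   -0.2 -14.4] F [ 0.   0.1 -0.6] gap 18.0 
shift [ 37.1   1.5 -87.9] rot [ 0.04 -0.27  0.24] rows 2.3
clock: 13.4
eef_pos: [549.5, -298.8, 204.1]
eef_rot: [-1.571, 0.002, -0.253]
wrist_force: [-0.1, 0.9, -1.3]
finger_gap: 17.6
clock: 13.57
eef_pos: [549.6, -297.5, 204.2]
eef_rot: [-1.571, 0.002, -0.252]
wrist_force: [-0.2, 0.4, 0.3]
finger_gap: 17.5
t 13.67 pos [ 549.6 -297.7  204.4] yaw [-90.    0.1 -14.4] F [-0.5 -0.5 -1.4] gap 17.8 
shift [ 0.2 -0.6  2.2] rot [ 0.02 -0.27 -0.09] rows 0.1
```

View pics/z13.png

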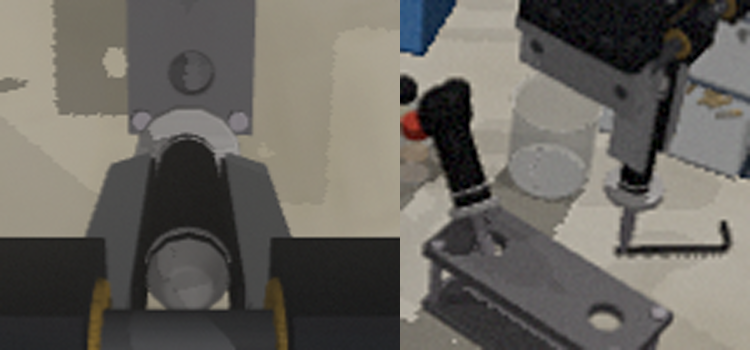

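```bash
python3 -m handwheel '[[[0.2,20,1,0,-0.2,0,-1],[0.4,45,2,0,-0.2,0,-1],[0.4,70,2.1,0,-0.2,0,-1],[0.4,88,2.1,0,-0.2,0,-1],[0.4,98,2.1,0,-0.2,0,-1]]]';  python3 -m handwheel '[[[0,0,0,0,0,0,-1],[0,0,0,0,0,0,-1]]]'; python3 go.py 550.4 -295.6 96 -14.15
```

```text
clock: 14.08
eef_pos: [549.8, -294.6, 104.2]
eef_rot: [-1.57, 0.004, -0.247]
wrist_force: [0.4, -0.3, -1.6]
finger_gap: 17.4
clock: 14.25
eef_pos: [549.9, -294.2, 104.5]
eef_rot: [-1.57, 0.004, -0.247]
wrist_force: [1.2, -0.1, -0.8]
finger_gap: 17.7
t 14.25 pos [ 549.9 -294.2  104.5] yaw [-90.    0.2 -14.1] F [ 1.2 -0.1 -0.8] gap 17.7 
shift [ 0.8  8.5 -1.2] rot [-0.04  0.01 -0.25] rows 0.2
```

```bash
python3 -m handwheel '[[[0.5,3,-0.8,0,0,-0.2,-1],[0.8,6,-1.2,0,0,-0.2,-1],[0.8,8,-1.2,0,0,-0.2,-1],[0.8,8,-1.2,0,0,-0.2,-1],[0.8,8,-1.2,0,0,-0.2,-1]]]'; python3 go.py 550.4 -295.6 96 -14.15
```

```text
clock: 14.67
eef_pos: [550.4, -295.6, 96.6]
eef_rot: [-1.57, 0.001, -0.247]
wrist_force: [0.3, 0.3, -1.0]
finger_gap: 17.4
t 14.67 pos [ 550.4 -295.6   96.6] yaw [-90.    0.  -14.1] F [ 0.3  0.3 -1. ] gap 17.4 
shift [-0.   0.6  0. ] rot [-0.03  0.   -0.04] rows 0.0
```

```bash
python3 -m handwheel '[[[0,0.6,0,0,0,0,-1],[0,0.6,0,0,0,0,-0.5],[0,0.6,0,0,0,0,-0.3],[0,0.6,0,0,0,0,-0.1],[0,0.6,0,0,0,0,0.2]]]'; python3 -m handwheel '[[[0,0,0,0,0,0,0.5],[0,0,0,0,0,0,0.5],[0,0,0,0,0,0,0.5],[0,0,0,0,0,0,0.5],[0,0,0,0,0,0,0.5]]]';  python3 - <<'E'
from h import *
p,_,s=snap('wrist','w12'); q,_,_=snap('scene','s12')
cv2.imwrite('pics/z14.png',np.hstack([cv2.resize(p[150:290,180:340,::-1],None,fx=2.5,fy=2.5,interpolation=2),cv2.resize(q[150:250,290:390,::-1],None,fx=3.5,fy=3.5,interpolation=2)]))
E
```

```text
clock: 15.08
eef_pos: [550.5, -295.6, 96.2]
eef_rot: [-1.57, 0.0, -0.247]
wrist_force: [0.8, -0.1, 0.0]
finger_gap: 39.7
clock: 15.5
eef_pos: [550.5, -295.7, 96.2]
eef_rot: [-1.57, 0.0, -0.247]
wrist_force: [0.1, -0.2, -0.4]
finger_gap: 69.8
```

View pics/z14.png

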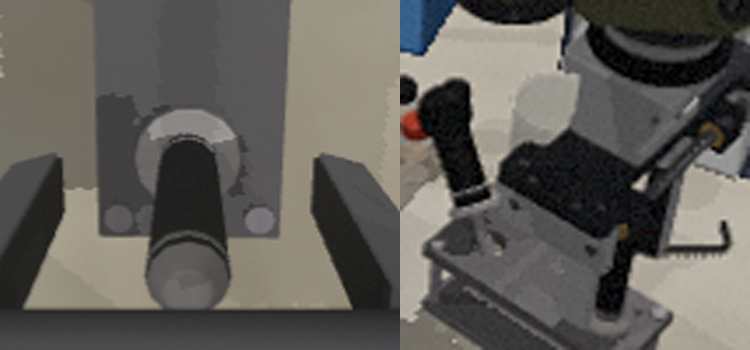

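```bash
python3 -m handwheel '[[[0,-20,0,0,0,0,0.5],[0,-55,0,0,0,0,0.5],[0,-90,0,0,0,0,1],[0,-125,0,0,0,0,1],[0,-140,0,0,0,0,1]]]'; python3 -m handwheel '[[[0,0,0,0,0,0,1],[0,0,0,0,0,0,1]]]'; python3 - <<'E'
from h import *
p,_,s=snap('wrist','w13'); q,_,_=snap('scene','s13');t,_,_=snap('top','t13')
print(s['eef_pos'],s['eef_rot'])
cv2.imwrite('pics/z15.png',np.hstack([cv2.resize(p[20:220,170:350,::-1],None,fx=2.2,fy=2.2,interpolation=2),cv2.resize(q[150:260,285:385,::-1],None,fx=4,fy=4,interpolation=2)]))
E
```

```text
clock: 16.02
eef_pos: [551.3, -296.2, 241.4]
eef_rot: [-1.572, -0.005, -0.247]
wrist_force: [-0.4, -0.1, -0.2]
finger_gap: 87.0
clock: 16.18
eef_pos: [551.5, -296.3, 242.3]
eef_rot: [-1.573, -0.007, -0.247]
wrist_force: [-0.0, -0.0, -1.0]
finger_gap: 93.9
[ 551.5480711  -296.32684393  242.26221871] [-1.57276604 -0.00735189 -0.2467844 ]
```

View pics/z15.png

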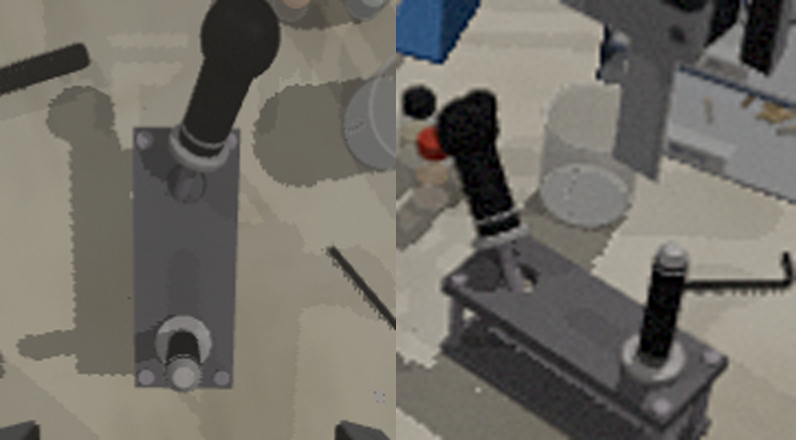

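View pics/t13.png

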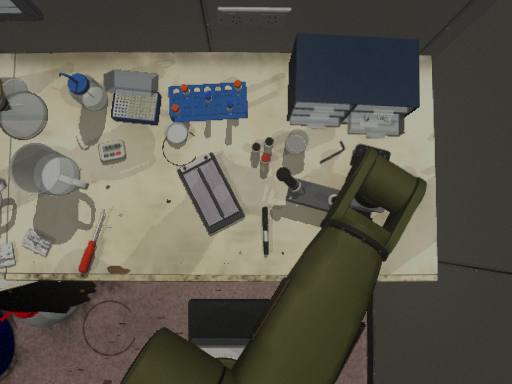

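```bash
python3 - <<'E'
from h import *
f=np.load('pics/w13.npz'); s=dict(eef_pos=f['pos'],eef_rot=f['rot'])
def tri(rs):
    A=0;b=0
    for o,d in rs:
        d=d[0]/np.linalg.norm(d[0]);Q=np.eye(3)-np.outer(d,d);A=A+Q;b=b+Q@o
    X=np.linalg.solve(A,b); return X.round(1),[round(float(np.linalg.norm(np.cross(X-o,d[0]/np.linalg.norm(d[0])))),1) for o,d in rs]
w=(170+240/2.2,20+38/2.2); sc=(285+(470-396)/4,150+122/4); 
m=cv2.inRange(np.load('pics/t13.npz')['p'],(0,0,0),(42,42,42))
m2=m[160:190,272:300]; print(m2.shape); 
import sys
for r in m2[:, :28]: print(''.join('#' if v else '.' for v in r))
print(tri([ray('wrist',[w],s),ray('scene',[sc])]),tri([ray('wrist',[w],s),ray('scene',[sc]),ray('top',[(284,174.5)])]))
# collar of stout tool
w2=(170+200/2.2,20+150/2.2); s2=(285+(500-396)/4,150+228/4)
print('collar',tri([ray('wrist',[w2],s),ray('scene',[s2])]))
E
```

```text
(30, 28)
............................
............................
............................
............................
............................
............................
............................
............................
..........####..............
........#######.............
......###########...........
......######.####...........
.....#############..........
.....#############..........
.....#############..........
.....#############..........
.....##############.........
......##############........
......###############.......
.......###############......
.........##############.....
............############....
.............###########....
..............##########....
...............#########....
................########....
.................######..#..
..................####..#...
......................##....
.....................##.....
(array([ 610.6, -158.3,  124.2]), [0.7, 0.7]) (array([ 610.1, -158.9,  125.2]), [1.1, 0.5, 0.7])
collar (array([ 584. , -193.5,   80.8]), [1.4, 1.4])
```

```bash
python3 go.py 610.3 -158.7 205 -37
```

```text
t 16.33 pos [ 550.8 -295.9  239.4] yaw [-90.   -0.1 -14.1] F [ 0.   0.5 -0.2] gap 94.1 
shift [ 24.1  34.4 147.6] rot [-1.000e-02  2.286e+01  1.400e-01] rows 3.7
```

```bash
python3 -m handwheel '[[[6,0,35,0,6,0,0.6],[12,0,75,0,12,0,0.28],[18,10,110,0,18,0,0.28],[24,25,140,0,23,0,0.28],[24,34,147.6,0,23,0,0.28]]]'; python3 -m handwheel '[[[0,0,0,0,0,0,0.28],[0,0,0,0,0,0,0.28],[0,0,0,0,0,0,0.28]]]'; python3 - <<'E'
from h import *
import go
p,_,s=snap('wrist','w14')
cv2.imwrite('pics/z16.png',cv2.resize(p[100:300,140:370,::-1],None,fx=3,fy=3,interpolation=2))
go.go(610.3,-158.7,114,-37)
E
```

```text
clock: 16.75
eef_pos: [610.9, -154.6, 202.3]
eef_rot: [-1.571, 0.001, -0.651]
wrist_force: [0.4, 0.5, -1.0]
finger_gap: 63.8
clock: 17.0
eef_pos: [610.6, -155.6, 202.2]
eef_rot: [-1.571, 0.001, -0.65]
wrist_force: [-0.5, -0.2, -0.3]
finger_gap: 60.4
t 17.05 pos [ 610.7 -155.9  202.7] yaw [-90.    0.  -37.3] F [-0.2 -0.3 -0. ] gap 60.4 
shift [ 1.5 88.7 -2.4] rot [ 0.   -0.29 -0.04] rows 2.1
```

View pics/z16.png

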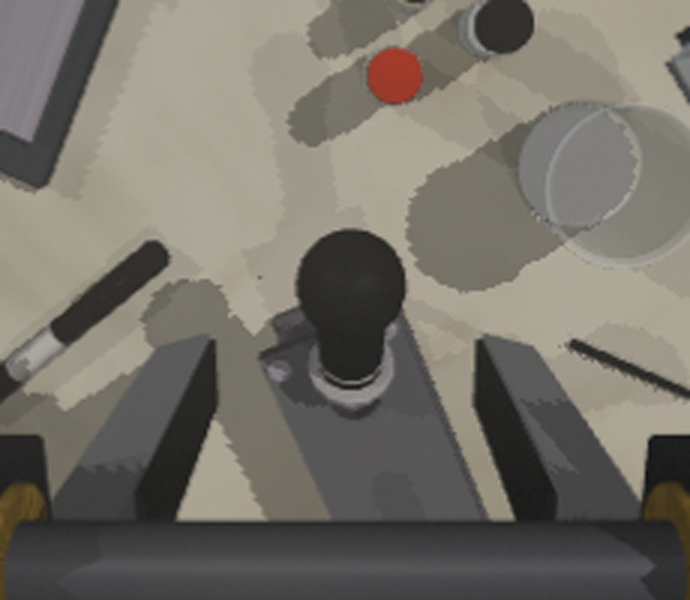

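```bash
python3 - <<'E'
from h import *
f=np.load('pics/w14.npz'); s=dict(eef_pos=f['pos'],eef_rot=f['rot'])
print(plane('wrist',[(140+351/3-.3,100+283/3-.3)],125,s))
E
python3 -m handwheel '[[[0.5,35,-0.5,0,0,0,0.28],[1,65,-1.2,0,0,0,0.28],[1.5,82,-2,0,0,0,0.28],[1.5,88,-2.4,0,0,0,0.28],[1.5,88,-2.4,0,0,0,0.28]]]'; python3 go.py 610.3 -158.7 114 -37
```

```text
[[ 612.2574537  -154.37952089  125.        ]]
clock: 17.47
eef_pos: [609.8, -159.6, 114.0]
eef_rot: [-1.571, 0.002, -0.652]
wrist_force: [-0.7, -0.2, 0.2]
finger_gap: 60.2
t 17.47 pos [ 609.8 -159.6  114. ] yaw [-90.    0.1 -37.3] F [-0.7 -0.2  0.2] gap 60.2 
shift [-0.2  0.   1.1] rot [ 0.03 -0.34 -0.11] rows 0.1
```

```bash
python3 -m handwheel '[[[0,0,3,0,0,0,0.1],[0,0,3,0,0,0,-0.4],[0,0,3,0,0,0,-1],[0,0,3,0,0,0,-1],[0,0,3,0,0,0,-1]]]' 8; python3 -m handwheel '[[[0,0,0,0,0,0,-1],[0,0,0,0,0,0,-1]]]' 8; python3 - <<'E'
from h import *
import go
p,_,s=snap('wrist','w15'); q,_,_=snap('scene','s15')
cv2.imwrite('pics/z17.png',np.hstack([cv2.resize(p[150:290,180:340,::-1],None,fx=2.5,fy=2.5,interpolation=2),cv2.resize(q[130:230,280:380,::-1],None,fx=3.5,fy=3.5,interpolation=2)]))
go.go(573.5,-210,118,-37)
E
```

```text
clock: 17.88
eef_pos: [611.9, -157.3, 114.8]
eef_rot: [-1.571, 0.001, -0.652]
wrist_force: [1.1, 0.3, 1.4]
finger_gap: 35.4
clock: 18.05
eef_pos: [612.0, -157.3, 115.0]
eef_rot: [-1.571, 0.001, -0.652]
wrist_force: [0.0, 0.5, -0.3]
finger_gap: 35.1
t 18.15 pos [ 612.  -157.3  114.9] yaw [-90.    0.  -37.3] F [ 0.  -0.2  0.7] gap 35.3 
shift [  1.4  -3.1 -65.3] rot [-0.   -0.33 -0.04] rows 1.6
```

View pics/z17.png

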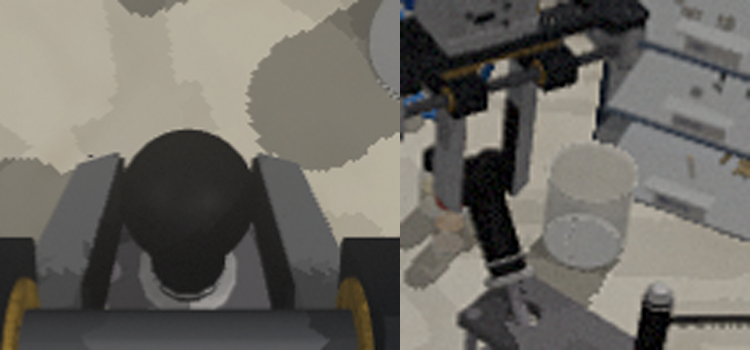

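```bash
python3 -m handwheel '[[[0,-6,-6,0,0,0,-1],[0.2,-11,-13,0,0,0,-1],[0.4,-16,-21,0,0,0,-1],[0.6,-20,-30,0,0,0,-1],[0.6,-20,-30,0,0,0,-1]]]'; python3 - <<'E'
from h import *
import go
q,_,_=snap('scene','s16')
cv2.imwrite('pics/z18.png',cv2.resize(q[130:230,280:380,::-1],None,fx=5,fy=5,interpolation=2))
go.go(573.5,-210,141,-37.3)
E
```

```text
clock: 18.57
eef_pos: [593.7, -183.3, 136.3]
eef_rot: [-1.571, -0.001, -0.653]
wrist_force: [-0.3, -1.1, 0.6]
finger_gap: 35.5
t 18.62 pos [ 593.9 -182.6  135.7] yaw [-90.   -0.  -37.4] F [ 0.8  0.3 -1.2] gap 35.2 
shift [  0.4  -5.3 -34.2] rot [-0.02 -0.12  0.02] rows 0.8
```

View pics/z18.png

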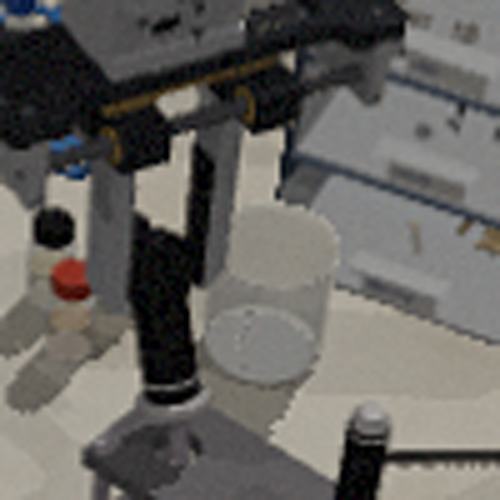

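```bash
python3 -m handwheel '[[[0,-2,-8,0,0,0,-1],[0.2,-4,-16,0,0,0,-1],[0.3,-5.5,-25,0,0,0,-1],[0.4,-6,-34,0,0,0,-1],[0.4,-6,-34,0,0,0,-1]]]'; python3 - <<'E'
from h import *
import go
q,_,_=snap('scene','s17'); p,_,_=snap('wrist','w17')
cv2.imwrite('pics/z19.png',np.hstack([cv2.resize(p[150:290,180:340,::-1],None,fx=2.5,fy=2.5,interpolation=2),cv2.resize(q[150:250,280:380,::-1],None,fx=3.5,fy=3.5,interpolation=2)]))
go.go(573.5,-210,116,-37.3)
E
```

```text
clock: 19.03
eef_pos: [572.7, -211.4, 141.9]
eef_rot: [-1.571, -0.001, -0.654]
wrist_force: [0.8, 1.1, -0.3]
finger_gap: 35.2
t 19.13 pos [ 573.4 -210.2  141.7] yaw [-90.   -0.  -37.5] F [ 0.6  1.3 -0.2] gap 35.3 
shift [-0.  25.7  0.2] rot [-0.02 -0.16  0.02] rows 0.6
```

View pics/z19.png

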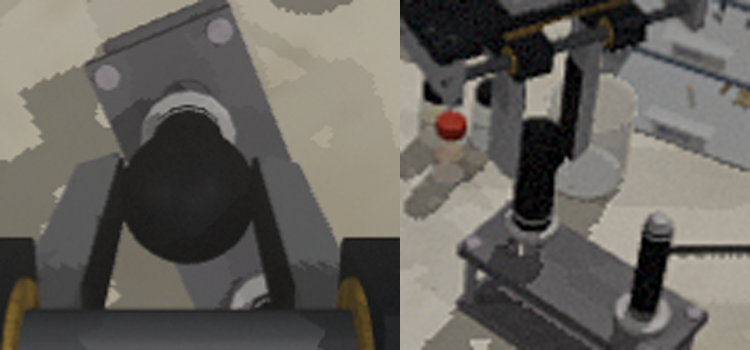

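```bash
python3 -m handwheel '[[[0,6,0,0,0,0,-1],[0,12,0,0,0,0,-1],[0,18,0,0,0,0,-1],[0,23,0.2,0,0,0,-1],[0,25,0.2,0,0,0,-1]]]';python3 -m handwheel '[[[0,0.5,0,0,0,0,-1],[0,0.5,0,0,0,0,-1]]]'; python3 - <<'E'
from h import *
import go
q,_,_=snap('scene','s18'); p,_,_=snap('wrist','w18')
cv2.imwrite('pics/z20.png',np.hstack([cv2.resize(p[150:290,180:340,::-1],None,fx=2.5,fy=2.5,interpolation=2),cv2.resize(q[150:250,280:380,::-1],None,fx=3.5,fy=3.5,interpolation=2)]))
go.go(573.5,-210,115,-37.3)
E
```

```text
clock: 19.55
eef_pos: [573.9, -210.1, 116.8]
eef_rot: [-1.57, -0.002, -0.653]
wrist_force: [-3.0, 0.7, 12.9]
finger_gap: 35.5
clock: 19.72
eef_pos: [574.2, -210.1, 116.6]
eef_rot: [-1.57, -0.002, -0.653]
wrist_force: [-1.7, 0.0, 7.5]
finger_gap: 35.2
t 19.82 pos [ 574.2 -210.1  116.6] yaw [-90.   -0.1 -37.4] F [-2.2  0.6  7.9] gap 35.5 
shift [-0.6  1.6 -0.4] rot [-0.02 -0.12  0.13] rows 0.0
```

View pics/z20.png

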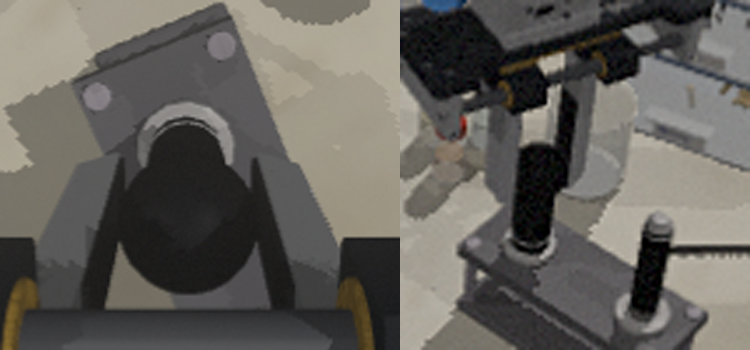

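```bash
python3 -m handwheel '[[[0,-0.5,0,0,0,0,-0.15],[0,-0.5,0,0,0,0,0],[0,-0.5,0,0,0,0,0.2],[0,-0.5,0,0,0,0,0.3],[0,-0.5,0,0,0,0,0.3]]]'; python3 -m handwheel '[[[0,-15,0,0,0,0,0.3],[0,-40,0,0,0,0,0.3],[0,-70,0,0,0,0,0.3],[0,-100,0,0,0,0,0.3],[0,-120,0,0,0,0,0.3]]]'; python3 - <<'E'
from h import *
import go
q,_,_=snap('scene','s19'); p,_,_=snap('wrist','w19')
cv2.imwrite('pics/z21.png',np.hstack([cv2.resize(p[130:290,180:340,::-1],None,fx=2.5,fy=2.5,interpolation=2),cv2.resize(q[150:250,280:380,::-1],None,fx=3.5,fy=3.5,interpolation=2)[:400] if 0 else cv2.resize(q[150:250,280:380,::-1],None,fx=4,fy=4,interpolation=2)]))
go.go(500,-100,260,-14)
E
```

```text
clock: 20.23
eef_pos: [574.1, -210.0, 116.8]
eef_rot: [-1.571, -0.002, -0.653]
wrist_force: [-0.0, -1.0, 0.5]
finger_gap: 60.2
clock: 20.65
eef_pos: [574.3, -210.0, 239.8]
eef_rot: [-1.57, -0.005, -0.653]
wrist_force: [0.3, -0.4, 0.3]
finger_gap: 61.1
t 20.75 pos [ 574.9 -210.2  240.7] yaw [-89.9  -0.4 -37.4] F [ 0.5  0.2 -0.2] gap 61.3 
shift [-126.3  -20.3   42.1] rot [-1.000e-02 -2.341e+01  4.600e-01] rows 3.3
```

View pics/z21.png

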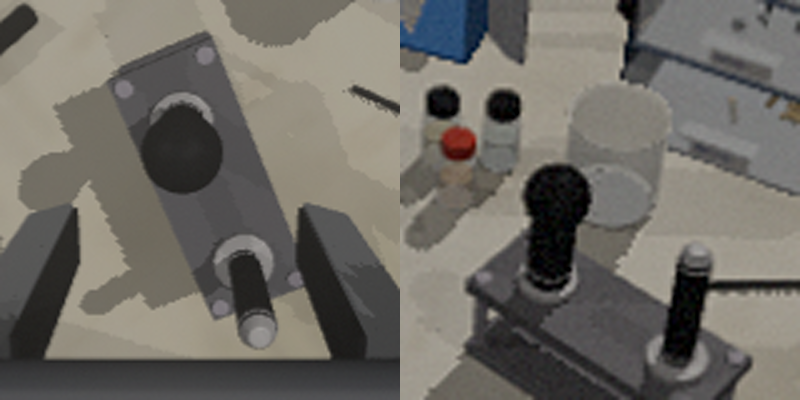

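```bash
python3 -m handwheel '[[[-25,-4,8,0,0,0,0.3],[-65,-10,20,0,0,0,0.3],[-100,-16,32,0,0,0,0.3],[-126,-20,42,0,0,0,0.3],[-126,-20,42,0,0,0,0.3]]]'; python3 -m handwheel '[[[-20,0,80,0,0,0,0.3],[-20,0,80,0,0,0,0.3],[-20,0,80,0,0,0,0.3],[-20,0,80,0,0,0,0.3],[-20,0,80,0,0,0,0.3]]]'; python3 - <<'E'
from h import *
q,_,_=snap('scene','s20'); t,_,_=snap('top','t20'); print(read_state()['qd'].round(3))
cv2.imwrite('pics/z22.png',np.hstack([cv2.resize(t[150:250,270:370,::-1],None,fx=4,fy=4,interpolation=2),cv2.resize(q[170:270,280:380,::-1],None,fx=4,fy=4,interpolation=2)]))
E
```

```text
clock: 21.17
eef_pos: [498.5, -97.1, 260.2]
eef_rot: [-1.568, -0.008, -0.651]
wrist_force: [0.9, -0.6, 0.0]
finger_gap: 61.1
clock: 21.58
eef_pos: [530.9, -21.8, 259.3]
eef_rot: [-1.569, -0.007, -0.65]
wrist_force: [-0.4, 0.2, -0.9]
finger_gap: 61.1
[-0.005 -0.005 -0.003  0.002  0.001  0.003]
```

View pics/z22.png

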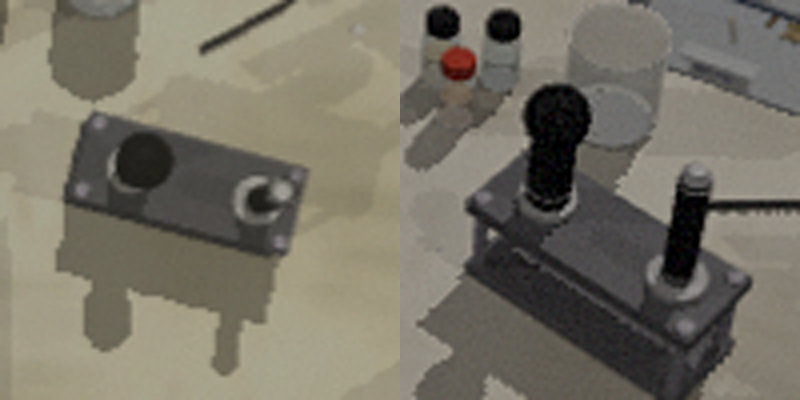

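Both tools stand upright with their collars flat on the stand, the arm is clear and at rest. I'm handing in the job.

```bash
python3 -c "
from cell import order
print(order.sign_off())"
```

```text
the job is handed in; nothing more can be done
None
```

The weld was traced as asked and the pencil is back upright in its own hole, but on the way to the plate I knocked the stout ball tool over in its hole. I handed the job in at about 22 s.

- **Trace:** I guided the point from the end beside the stop bar to the other end, 141 mm in about 4.8 s (roughly 3 cm/s). The point's height was worked out from the arm's readings: about 24 mm, which is 4 mm above the bead. Between moves the arm was never more than 0.1 mm to the side of its planned line. The wrist force stayed around 1 N, so the point never pressed.
- **Stout tool knocked:** The hanging pencil struck the ball tool and left it leaning about 45° in its hole. It was not part of the job, and I only noticed on the way back. After putting the pencil away I gripped the ball, stood the tool upright again and lowered it until its collar rested on the stand. That contact read about 13 N.
- **Last checks:** The final top and scene pictures show both tools upright in their own holes with their collars flat. The gripper was clear and the arm at rest.
- **Disagreements:** The cameras differed by up to about 3.5 mm sideways on where the weld lies, so I used a line between their estimates. In the scene pictures the point lay on the bead at the start, partway and at the end, to within about 1–2 mm. The visible bead measured 150 mm against the 140 mm given; I took this as 5 mm rounded ends, which agreed with the stop bar's position.

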